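Open the hold-down clamp over the red specimen

ROBOT

A 7-joint arm with a two-finger parallel gripper is mounted at the origin on a cart in front of the work surface, level with it; the furniture and walls round the work are solid. World frame = base frame: x ahead of the robot, y to its left, z up, the work surface at z = 0. Lengths are in m, angles in rad, forces in N, time in s.
With the tool pointing down it reaches from about 0.425 to 0.875 m from the base axis. Payload 4.7 kg.
Tool frame: the origin (TCP) lies on the centre line of the jaws, within the pads' length; the fingertips stand 19 mm ahead of it and the grasp point (between the pads) is the TCP; z points along the fingers, y is the line along which they close (so a half turn about z gives the same grasp; the last joint's range is limited). The gripper opens to 85 mm and grips with 20 to 120 N. Pads are 22 mm wide; open, the fingers measure 114 mm over their backs; the gripper's body (76 mm by 85 mm) begins 54 mm behind the grasp point. The pads swing forward as they close: fully open they stand 13 mm farther back than shut.
Start: joints at [1.118, 0.321, -0.07, 1.45, 0.023, 1.371, -0.057], TCP at [0.293, -0.58, 0.25] pointing down, gripper open.
Joint ranges: [-2.86, 2.86], [-0.3, 2.09], [-1.38, 1.24], [0.06, 2.45], [-1.56, 4.7], [0.09, 2.05], [-2.69, 2.69]. Speed limits (rad/s): [2.57, 2.57, 3.14, 3.14, 3.14, 3.14, 3.14].

INTERFACE

Orientations are given as a 3x3 rotation matrix whose columns are the frame's x, y, z axes.
In Python, from cell import * gives the robot as it stands.
- The arm moves only by the tool servo_tool, never from a script. Its argument "increments" is a list of rows, each a list of 3 entries, a list of its own where there are three numbers: the opening, from 0 (shut) to 1 (fully open), then the shift along the tool's x, y, z each as a share of 0.08 m, from -1 to 1, then the turn, a rotation vector about the tool's x, y, z each as a share of 120 degrees, from -1 to 1. In form: [[gripper, [tx, ty, tz], [rx, ry, rz]], ...]. A call has 1 to 12 rows; each row is the pose to reach, as a shift and turn from the pose commanded when the call began, along the tool's axes at that moment; what a row does not reach only later rows make up. A row lasts 1/12 s, in which the tool goes at most 41.7 mm and 7.16 degrees, less where a joint would pass 70% of its speed; a pose out of reach is approached as far as the arm can. A call with a number of a shift or a turn outside -1 to 1 is refused whole. A call with a gripper value outside its range is refused whole. The fingers move at their own pace and stop on an object; "grip_force" is the grip in N (left out, the last holds). Time passes only in rows, so rows that repeat a pose let the fingers close. It gives the time, the measured TCP pose, the force, the opening and the grip force at its end, in the units of the state.
- get_obs(): the state, without advancing time (a new reading comes with each control period).
- snapshot(name): name is "side" or "top" or "wrist"; returns a dict with "img" (480x640x3 uint8, red, green, blue), "z_map" (480x640 float32, m along the optical axis (not along the pixel's ray), 0 where there is no reading), "camera_matrix" (3x3 intrinsics, pixels), "R" (3x3) and "t" (3): a world point X has camera coordinates R X + t; the wrist camera has in their place "T_tool_cam" (4x4, takes a point from camera to tool coordinates, whose origin is the TCP and whose axes are the flange's). Camera axes: x right, y down, z forward; pixel columns grow to the right and rows downward; lengths in m; the calibration is good to about 2 mm. A picture is of the moment at which its call begins: read the wrist's pose just before it.
- hand_in(): hands the job in; it is judged then, once.
The state is a dict: "t": time; "joint_positions": joint angles; "joint_vel": joint speeds; "effort": joint torques, N m; "eef_pos": TCP position; "orientation": TCP orientation; "contact_force": force on the tool from outside, world axes, zero at the start; "wrist_torque": the same for the moment, N m; "finger_gap": opening from 0.0 (shut) to 1.0 (fully open); "grasp_force": force on a finger pad.
Only numpy, scipy, OpenCV 4.12 (cv2) and the standard library are available. Lean on these libraries where they do the work, as an engineer would, in place of code of your own. Each camera call takes 0.05 s, during which the arm holds its last target. There are 200 camera calls.

TASK

Three small clamps on the table each hold one specimen mount down under a screw spindle. Release the red mount: turn the blue knob of its clamp anticlockwise, seen from above, about a quarter turn up to its top stop, rising with the knob as it climbs, and let go of it there. Leave the other two clamps, over the green and the ivory mount, shut.

Things in the scene. Friction and masses are not known exactly. Their poses are not given: they have to be found in the camera images.
- red_knob (a point): Grip point of the blue knob over the red mount, on its axis, 106 mm above the table when shut; it turns and rises with the knob. The knob is an upright bar 46 mm long (along x; white line on top of the +x half), 14 mm thick (y), from 26 mm below to 10 mm above this point, on a round skirt 48 mm wide whose upper face is 25 mm below it. All else on the clamp, a grey C-frame, stays below 75 mm.
- red_turn (a joint): Turn of that knob in rad: 0 shut (as it starts), growing anticlockwise seen from above, to the top stop at 1.4 (80 degrees). A steep thread lifts the knob 11 mm per rad, 15.4 mm in all, so its skirt comes up against fingers that do not rise with it. Friction is slight (about 0.1 Nm) and it stays where left. The red mount below is 32 mm wide, 18 mm high; the clamp is fixed to the table.
- green_turn (a joint): Bystander: turn of the like knob over the green mount (30 mm wide, 16 mm high) in rad, 0 shut as it starts, anticlockwise positive. Its clamp is of the same build, at least 150 mm from the red one between axes.
- ivory_turn (a joint): Bystander: turn of the like knob over the ivory mount (30 mm wide, 22 mm high) in rad, 0 shut as it starts, anticlockwise positive. Its clamp is of the same build, at least 150 mm from the red one between axes.
Mind the look-alikes: they are no part of the job. Leave any black look-alike of the part that bears red_knob alone.

How it is judged:
By the outcome, as a careful person would: the job done as asked, in the order asked, and still so for the second after the job is handed in, with the robot touching nothing.
It also fails if it takes over 32 s, if anything falls off the work surface, if the arm or the gripper's body presses on something with over 40 N, if the wrist force passes 120 N, or if a joint passes its speed limit or range.

## Working session

There is one attempt and no reset: what is moved stays moved. The work goes in short steps, Python scripts to look and compute and a tool call to move; the robot and the scene stay as the last step left them, time stands still between calls to the robot, and variables do not carry over. Pictures are saved under pics/ and viewed, at most 10 in all, crops included, and the job is handed in when it is done.

Besides the shell and the picture viewer there is one more tool, called after "Call:" by a JSON object that holds its "op" and its "data". servo_tool: Moves the arm, as the interface text tells. Shift numbers are shares of 0.08 m and turn numbers shares of 120 degrees, none past 1 either way. Its arguments: {"type":"object","properties":{"increments":{"type":"array","items":{"type":"array"}},"grip_force":{"type":"number"}},"required":["increments"]}

```bash
mkdir -p pics; python3 - <<'E'
from cell import *
import cv2,numpy as np
o=get_obs();print(o['t'],o['eef_pos'],o['orientation'],o['finger_gap'])
for n in("top","side"):
    s=snapshot(n);cv2.imwrite(f"pics/{n}.png",s["img"][:,:,::-1]);np.savez(f"{n}.npz",**s)
    print(n,s["camera_matrix"],s["R"],s["t"])
E
```

```text
0.0 [ 0.29224302 -0.58002216  0.2492219 ] [[ 8.93018034e-01  4.50019868e-01 -9.53247008e-04]
 [ 4.50020867e-01 -8.93016470e-01  1.67413279e-03]
 [-9.78722622e-05 -1.92401182e-03 -9.99998144e-01]] 1.0007749443315805
top [[621.34201807   0.         327.26598947]
 [  0.         621.34201807 243.96085452]
 [  0.           0.           1.        ]] [[ 0.01833057 -0.9996221   0.0204854 ]
 [-0.99349321 -0.020514   -0.11202861]
 [ 0.11240651 -0.01829855 -0.9934938 ]] [0.05567689 0.52080177 1.16197104]
side [[464.30186388   0.         318.51307573]
 [  0.         464.30186388 232.84950254]
 [  0.           0.           1.        ]] [[ 0.99944956  0.03071704  0.01253168]
 [ 0.02451979 -0.42952221 -0.90272335]
 [-0.02234635  0.90253373 -0.43003895]] [-0.51123135  0.08702303  0.88309397]
```

View pics/top.png

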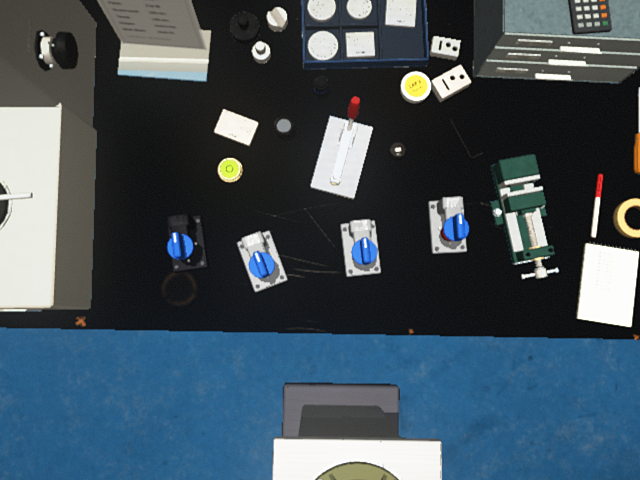

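View pics/side.png

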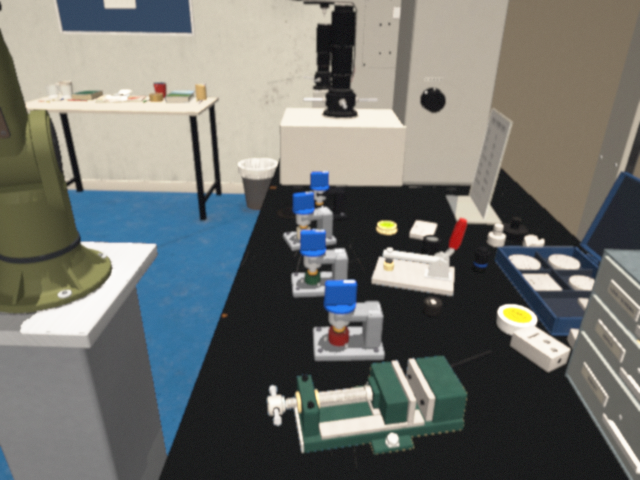

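The top view shows four blue knobs: (180,246) on the black look-alike, (262,264), (364,250) and (455,228). In the side view they are at (319,185), (304,205), (312,243) and (340,295). The nearest one, at (340,295), stands over a red mount at (338,335), so it should be the knob at (455,228) in the top view. I'll confirm that in a crop and measure it.

```bash
cat > h.py <<'E'
import numpy as np,cv2
def ray(s,u,v,z):
    K,R,t=s["camera_matrix"],s["R"],s["t"]
    d=R.T@np.linalg.solve(K,[u,v,1.]);c=-R.T@t
    return c+d*(z-c[2])/d[2]
def proj(s,X):
    p=s["camera_matrix"]@(s["R"]@X+s["t"]);return p[:2]/p[2]
def blue(img):
    h=cv2.cvtColor(img,cv2.COLOR_RGB2HSV);return cv2.inRange(h,(100,150,80),(125,255,255))
E
python3 - <<'E'
from h import *
T=dict(np.load("top.npz"));S=dict(np.load("side.npz"))
for u,v in((180,246),(262,264),(364,250),(455,228)):
    X=ray(T,u,v,.1);print(X,proj(S,X))
# bar top: depth-selected
K=T["camera_matrix"];vv,uu=np.mgrid[200:256,425:485];z=T["z_map"][200:256,425:485]
c=np.stack([(uu-K[0,2])/K[0,0]*z,(vv-K[1,2])/K[1,1]*z,z],-1)
W=(c-T["t"])@T["R"];m=(W[...,2]>.105)&(z>0)&(blue(T["img"])[200:256,425:485]>0)
print(m.sum(),W[m].mean(0),W[m][:,2].max())
r=cv2.minAreaRect(W[m][:,:2].astype(np.float32)*1000);print(r,cv2.boxPoints(r))
a=cv2.resize(T["img"][190:270,415:495],(400,400),interpolation=2);b=cv2.resize(S["img"][270:370,300:400],(400,400),interpolation=2)
cv2.imwrite("pics/crop.png",np.hstack([a,b])[:,:,::-1])
E
```

```text
[0.50242788 0.33086576 0.1       ] [319.47520114 178.06130331]
[0.47303857 0.18331685 0.1       ] [303.78139673 200.00243529]
[0.50197289 0.00076948 0.1       ] [313.89116491 237.73475052]
[ 0.54546103 -0.16401079  0.1       ] [339.09953184 287.87357137]
174 [ 0.54461493 -0.16904425  0.11575087] 0.12259078530407388
((547.43310546875, -169.984130859375), (42.933406829833984, 13.785948753356934), 3.985880136489868) [[ 525.5392  -164.59999]
 [ 526.49744 -178.35258]
 [ 569.327   -175.36827]
 [ 568.3688  -161.61568]]
```

View pics/crop.png

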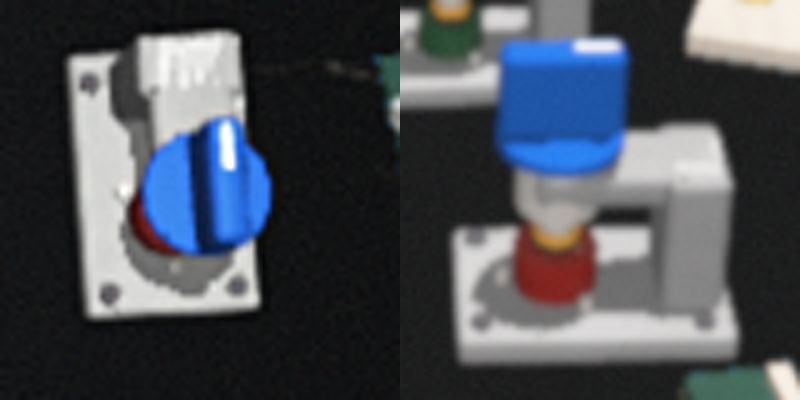

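The crop shows the knob at top-view pixel (455,228) sitting over the red mount on a grey clamp, with its white line toward +x. That makes it the target, at about (0.547, -0.170), with the bar at about 4° yaw. I'll approach high.

Call:
{"op": "servo_tool", "data": {"increments": [[1, [0.4, -0.24, 0], [0, 0, 0]], [1, [0.8, -0.48, 0], [0, 0, 0]], [1, [1, -0.6, 0], [0, 0, 0]]], "grip_force": 40}}

```text
t: 0.35
eef_pos: [0.3455, -0.4974, 0.2497]
orientation: [[0.891, 0.454, 0.001], [0.454, -0.891, 0.003], [0.003, -0.002, -1.0]]
contact_force: [0.8, 1.0, -0.3]
finger_gap: 1.003
grasp_force: 0.0
```

Call:
{"op": "servo_tool", "data": {"increments": [[1, [0.4, -0.24, 0], [0, 0, 0]], [1, [0.8, -0.48, 0], [0, 0, 0]], [1, [1, -0.6, 0], [0, 0, 0]]]}}

```text
t: 0.6
eef_pos: [0.3953, -0.4178, 0.25]
orientation: [[0.891, 0.455, 0.001], [0.455, -0.891, 0.003], [0.002, -0.002, -1.0]]
contact_force: [0.8, 0.2, 0.9]
finger_gap: 1.001
grasp_force: 0.0
```

Call:
{"op": "servo_tool", "data": {"increments": [[1, [0.4, -0.24, 0], [0, 0, 0]], [1, [0.8, -0.48, 0], [0, 0, 0]], [1, [1, -0.6, 0], [0, 0, 0]]]}}

```text
t: 0.85
eef_pos: [0.4447, -0.3387, 0.2501]
orientation: [[0.891, 0.455, 0.001], [0.455, -0.891, 0.002], [0.002, -0.002, -1.0]]
contact_force: [0.5, 1.1, -0.4]
finger_gap: 0.999
grasp_force: 0.0
```

Call:
{"op": "servo_tool", "data": {"increments": [[1, [0.4, -0.24, 0], [0, 0, 0]], [1, [0.8, -0.48, 0], [0, 0, 0]], [1, [1, -0.6, 0], [0, 0, 0]]]}}

```text
t: 1.1
eef_pos: [0.4942, -0.2597, 0.2501]
orientation: [[0.891, 0.455, 0.001], [0.455, -0.891, 0.002], [0.002, -0.002, -1.0]]
contact_force: [0.3, 0.7, 0.1]
finger_gap: 1.003
grasp_force: 0.0
```

Call:
{"op": "servo_tool", "data": {"increments": [[1, [0.4, -0.24, 0], [0, 0, 0.05]], [1, [0.8, -0.48, 0], [0, 0, 0.1]], [1, [1, -0.6, 0], [0, 0, 0.15]], [1, [1, -0.6, 0], [0, 0, 0.19]], [1, [1, -0.6, 0], [0, 0, 0.19]], [1, [1, -0.6, 0], [0, 0, 0.19]]]}}

```text
t: 1.6
eef_pos: [0.5413, -0.1865, 0.2499]
orientation: [[0.997, 0.071, -0.001], [0.071, -0.997, -0.0], [-0.001, 0.0, -1.0]]
contact_force: [0.1, -0.4, -0.7]
finger_gap: 1.001
grasp_force: 0.0
```

```bash
python3 - <<'E'
from cell import *
from h import *
o=get_obs();s=snapshot("wrist");img=s["img"];cv2.imwrite("pics/w1.png",img[:,:,::-1])
K=s["camera_matrix"];z=s["z_map"];vv,uu=np.mgrid[:480,:640]
c=np.stack([(uu-K[0,2])/K[0,0]*z,(vv-K[1,2])/K[1,1]*z,z],-1)
M=s["T_tool_cam"];p=c@M[:3,:3].T+M[:3,3];W=p@o["orientation"].T+o["eef_pos"]
hsv=cv2.cvtColor(img,cv2.COLOR_RGB2HSV);b=(blue(img)>0)|((hsv[...,1]<60)&(hsv[...,2]>150))
near=(np.hypot(W[...,0]-.547,W[...,1]+.17)<.04)&(z>0)
m=near&b&(W[...,2]>.108)
print(o["eef_pos"],m.sum(),np.median(W[m],0))
r=cv2.minAreaRect(W[m][:,:2].astype(np.float32)*1000);print(r,cv2.boxPoints(r))
sk=near&b&(W[...,2]>.070)&(W[...,2]<.088);print(sk.sum(),W[sk].min(0),W[sk].max(0))
E
```

```text
[ 0.54131314 -0.1864991   0.24986181] 993 [ 0.54902124 -0.17103702  0.11468758]
((550.0989990234375, -171.50454711914062), (42.82780075073242, 56.09148025512695), 40.517539978027344) [[ 515.59924 -164.09618]
 [ 552.0408  -206.73732]
 [ 584.59875 -178.91292]
 [ 548.1572  -136.27177]]
1385 [ 0.52614168 -0.19361787  0.07000961] [ 0.58691288 -0.14733284  0.08775632]
```

View pics/w1.png

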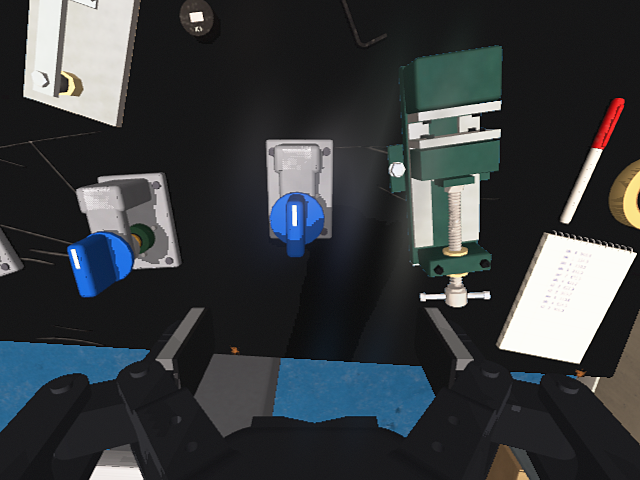

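The wrist view shows the knob's bar at about (295,225), nearly vertical in the image, so it is aligned with tool x, with the frame behind it and the vise well to the right. The centre is about (0.548, -0.171). I'll descend to z = 0.108.

Call:
{"op": "servo_tool", "data": {"increments": [[1, [0.1, -0.19, 0.3], [0, 0, 0]], [1, [0.1, -0.19, 0.6], [0, 0, 0]], [0.7, [0.1, -0.19, 0.9], [0, 0, 0]], [0.7, [0.1, -0.19, 0.9], [0, 0, 0]]]}}

```text
t: 1.98
eef_pos: [0.545, -0.1709, 0.1732]
orientation: [[0.998, 0.069, -0.009], [0.069, -0.998, 0.002], [-0.008, -0.003, -1.0]]
contact_force: [-0.5, 0.1, -1.3]
finger_gap: 0.749
grasp_force: 0.0
```

Call:
{"op": "servo_tool", "data": {"increments": [[0.7, [0, 0, 0.2], [0, 0, 0]], [0.7, [0, 0, 0.4], [0, 0, 0]], [0.7, [0, 0, 0.6], [0, 0, 0]], [0.7, [0, 0, 0.75], [0, 0, 0]], [0.7, [0, 0, 0.87], [0, 0, 0]], [0.7, [0, 0, 0.87], [0, 0, 0]], [0.7, [0, 0, 0.87], [0, 0, 0]]]}}

```text
t: 2.57
eef_pos: [0.5486, -0.1709, 0.109]
orientation: [[0.998, 0.069, -0.0], [0.069, -0.998, -0.0], [-0.0, 0.0, -1.0]]
contact_force: [-0.2, -0.1, -0.3]
finger_gap: 0.696
grasp_force: 0.0
```

Call:
{"op": "servo_tool", "data": {"increments": [[0.4, [0, 0, 0], [0, 0, 0]], [0.3, [0, 0, 0], [0, 0, 0]], [0.25, [0, 0, 0], [0, 0, 0]], [0.1, [0, 0, 0], [0, 0, 0]], [0, [0, 0, 0], [0, 0, 0]], [0, [0, 0, 0], [0, 0, 0]], [0, [0, 0, 0], [0, 0, 0]], [0, [0, 0, 0], [0, 0, 0]], [0, [0, 0, 0], [0, 0, 0]], [0, [0, 0, 0], [0, 0, 0]]], "grip_force": 30}}

```text
t: 3.4
eef_pos: [0.5491, -0.1707, 0.1094]
orientation: [[0.998, 0.069, 0.001], [0.069, -0.998, -0.001], [0.001, 0.001, -1.0]]
contact_force: [0.8, 0.2, 4.7]
finger_gap: 0.163
grasp_force: 35.0
```

Call:
{"op": "servo_tool", "data": {"increments": [[0, [0, 0, -0.012], [0, 0, -0.042]], [0, [0, 0, -0.024], [0, 0, -0.083]], [0, [0, 0, -0.036], [0, 0, -0.125]], [0, [0, 0, -0.048], [0, 0, -0.167]], [0, [0, 0, -0.06], [0, 0, -0.208]], [0, [0, 0, -0.072], [0, 0, -0.25]], [0, [0, 0, -0.084], [0, 0, -0.292]], [0, [0, 0, -0.096], [0, 0, -0.333]], [0, [0, 0, -0.096], [0, 0, -0.333]], [0, [0, 0, -0.096], [0, 0, -0.333]]]}}

```text
t: 4.23
eef_pos: [0.5488, -0.1698, 0.1171]
orientation: [[0.72, 0.694, 0.0], [0.694, -0.72, 0.001], [0.001, -0.0, -1.0]]
contact_force: [-1.6, 0.6, 5.5]
finger_gap: 0.155
grasp_force: 35.2
```

Call:
{"op": "servo_tool", "data": {"increments": [[0, [0, 0, -0.012], [0, 0, -0.042]], [0, [0, 0, -0.024], [0, 0, -0.083]], [0, [0, 0, -0.036], [0, 0, -0.125]], [0, [0, 0, -0.048], [0, 0, -0.167]], [0, [0, 0, -0.06], [0, 0, -0.208]], [0, [0, 0, -0.072], [0, 0, -0.25]], [0, [0, 0, -0.084], [0, 0, -0.292]], [0, [0, 0, -0.096], [0, 0, -0.333]], [0, [0, 0, -0.096], [0, 0, -0.345]], [0, [0, 0, -0.096], [0, 0, -0.345]], [0, [0, 0, -0.096], [0, 0, -0.345]]]}}

```text
t: 5.15
eef_pos: [0.5481, -0.1695, 0.1248]
orientation: [[0.083, 0.997, -0.002], [0.997, -0.083, 0.001], [0.001, -0.002, -1.0]]
contact_force: [-3.5, 2.0, 9.9]
finger_gap: 0.158
grasp_force: 35.8
```

```bash
python3 - <<'E'
from cell import *
import numpy as np
o=get_obs();R=o['orientation'];print(o['eef_pos'],np.degrees(np.arctan2(R[1,0],R[0,0])),o['wrist_torque'],o['contact_force'],o['joint_positions'])
E
```

```text
[ 0.54806433 -0.16946761  0.12484807] 85.24467067965915 [ 0.57151153  1.017103   -0.40805712] [-3.54166209  2.02713161  9.85457827] [ 0.73635339  0.30657779 -0.56128929  1.7759805   0.17889971  1.11211389
  0.03315446]
```

The torque is rising to about -0.4 Nm at 81°, so the knob is probably at the stop. I'll turn 2° more to confirm.

Call:
{"op": "servo_tool", "data": {"increments": [[0, [0, 0, 0], [0, 0, -0.01]], [0, [0, 0, 0], [0, 0, -0.02]], [0, [0, 0, 0], [0, 0, -0.02]], [0, [0, 0, 0], [0, 0, -0.02]]]}}

```text
t: 5.48
eef_pos: [0.5481, -0.1696, 0.1249]
orientation: [[0.043, 0.999, -0.001], [0.999, -0.043, 0.002], [0.002, -0.001, -1.0]]
contact_force: [-2.9, 2.6, 9.0]
finger_gap: 0.158
grasp_force: 44.1
```

```bash
python3 - <<'E'
from cell import *
import numpy as np
o=get_obs();R=o['orientation'];print(o['eef_pos'],np.degrees(np.arctan2(R[1,0],R[0,0])),o['wrist_torque'],o['contact_force'])
E
```

```text
[ 0.54812413 -0.16964717  0.12493037] 87.51791396108975 [ 0.55722261  0.93834593 -1.06804379] [-2.94072358  2.61253246  9.01854681]
```

The stop is confirmed: the torque rose to -1.07 Nm. Now I'll release and rise.

Call:
{"op": "servo_tool", "data": {"increments": [[0.3, [0, 0, 0], [0, 0, 0]], [0.6, [0, 0, 0], [0, 0, 0]], [0.7, [0, 0, 0], [0, 0, 0]], [0.7, [0, 0, 0], [0, 0, 0]], [0.7, [0, 0, 0], [0, 0, 0]], [0.7, [0, 0, 0], [0, 0, 0]]]}}

```text
t: 5.98
eef_pos: [0.5485, -0.1704, 0.1238]
orientation: [[0.04, 0.999, -0.0], [0.999, -0.04, 0.0], [0.0, -0.0, -1.0]]
contact_force: [-0.1, 0.7, 0.2]
finger_gap: 0.699
grasp_force: 0.0
```

Call:
{"op": "servo_tool", "data": {"increments": [[0.7, [0, 0, -0.15], [0, 0, 0]], [0.7, [0, 0, -0.4], [0, 0, 0]], [0.7, [0, 0, -0.7], [0, 0, 0]], [0.7, [0, 0, -1], [0, 0, 0]]]}}

```text
t: 6.32
eef_pos: [0.5485, -0.1702, 0.2056]
orientation: [[0.04, 0.999, -0.0], [0.999, -0.04, 0.0], [0.0, -0.0, -1.0]]
contact_force: [0.2, -0.5, 0.9]
finger_gap: 0.701
grasp_force: 0.0
```

Call:
{"op": "servo_tool", "data": {"increments": [[0.7, [-0.3, -0.5, -0.3], [0, 0, 0]], [0.7, [-0.6, -1, -0.6], [0, 0, 0]], [0.7, [-0.6, -1, -0.6], [0, 0, 0]], [0.7, [-0.6, -1, -0.6], [0, 0, 0]], [0.7, [-0.6, -1, -0.6], [0, 0, 0]]]}}

```text
t: 6.73
eef_pos: [0.4667, -0.2161, 0.2538]
orientation: [[0.042, 0.999, 0.002], [0.999, -0.042, -0.002], [-0.002, 0.003, -1.0]]
contact_force: [0.3, 0.6, -0.2]
finger_gap: 0.7
grasp_force: 0.0
```

```bash
python3 - <<'E'
from cell import *
from h import *
o=get_obs();w=snapshot("wrist");s=snapshot("side");print(o['t'],o['eef_pos'])
a=cv2.resize(w["img"],(400,300),interpolation=3);b=cv2.resize(s["img"][180:370,270:420],(400,507),interpolation=2)
a=np.vstack([a,np.zeros((207,400,3),np.uint8)])
cv2.imwrite("pics/end.png",np.hstack([a,b])[:,:,::-1])
E
```

```text
6.7333 [ 0.46667835 -0.2161298   0.25379517]
```

View pics/end.png

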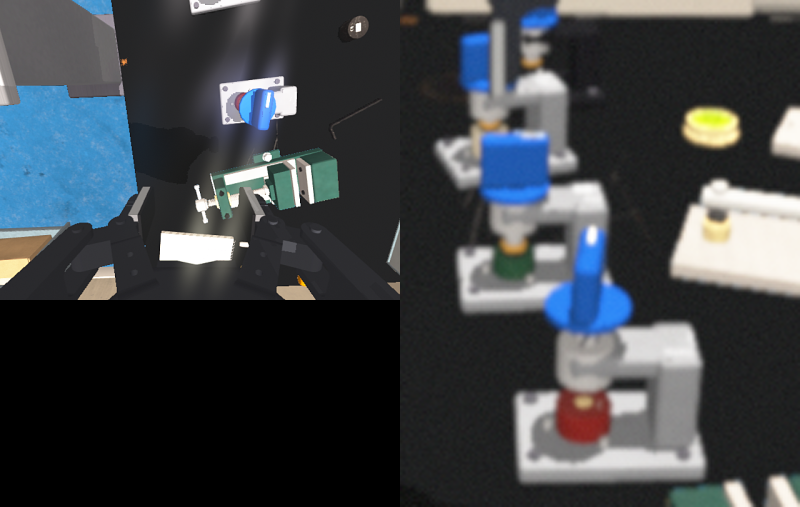

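The side crop shows the red clamp's knob turned end-on at about (590,280) and raised, with its spindle clear of the red mount. The green and ivory knobs are unchanged and the gripper is clear, so I'm handing in.

```bash
python3 -c "
from cell import *
print(hand_in())"
```

```text
the job is handed in; nothing more can be done
None
```

I turned the red mount's knob anticlockwise about 80° to its top stop and let go of it there; the green and ivory clamps were left shut, and the job is handed in at about 7 s.

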